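# Zero the coating gauge and take a reading on the ringed spot of a tilted paint panel

## Robot

A 7-joint arm with a two-finger parallel gripper is mounted at the origin on a cart in front of the work surface, level with it; the furniture and walls round the work are solid. World frame = base frame: x ahead of the robot, y to its left, z up, the work surface at z = 0. Lengths are in m, angles in rad, forces in N, time in s.
With the tool pointing down it reaches from about 0.425 to 0.875 m from the base axis. Payload 4.7 kg.
Tool frame: the origin (TCP) lies midway between the tips of the shut fingers; the grasp point (between the pads) lies 19 mm behind it (arm.hold_point_z is the distance from the TCP to the grasp point, in m); z points along the fingers, x is the direction in which the jaws open and shut, and the axes are right-handed (so a half turn about z gives the same grasp; the last joint's range is limited). The gripper opens to 87 mm and grips with 3 to 60 N. Pads are 19 mm wide; open, the fingers measure 117 mm over their backs; the gripper's body (75 mm by 190 mm) begins 51 mm behind the grasp point.
Start: joints at [-1.157, 0.321, -0.07, 1.45, 0.023, 1.371, -0.057], TCP at [0.253, 0.599, 0.223] pointing down, gripper open.
Joint ranges: [-2.86, 2.86], [-0.3, 2.09], [-1.38, 1.24], [0.06, 2.45], [-1.56, 4.7], [0.09, 2.05], [-2.69, 2.69]. Speed limits (rad/s): [2.57, 2.57, 3.14, 3.14, 3.14, 3.14, 3.14].

## Interface

Orientations are given as a unit quaternion [x, y, z, w].
In Python, from plant import status, capture, camera_model, job, arm gives the robot as it stands.
- The arm moves only by the tool move_arm, never from a script. Its arguments are lists of equal length, an entry for each row: "dp": the shift along the world's x, y, z scaled (see below), a list of three; "roll": the turn about the world's z scaled (see below); "claw": the gripper's target within -1 to 1 (fully open at 1, half-way at 0, shut at -1). In form: {"dp": [[dx, dy, dz], ...], "roll": [roll, ...], "claw": [claw, ...]}. A call has 1 to 8 rows; each row is the pose to reach, as a shift and turn from the pose commanded when the call began, turning the shorter way round; what a row does not reach only later rows make up. The controller multiplies each number of a shift by 250 mm and each number of a turn by 2 pi rad. A row lasts 1/12 s, in which the tool goes at most 41.7 mm and 7.16 degrees, less where a joint would pass 70% of its speed; a pose out of reach is approached as far as the arm can. A call with a number of a shift or a turn outside -1 to 1 is refused whole. A call with a gripper value outside its range is refused whole. The fingers move at their own pace and stop on an object; "grip_force" is the grip in N (left out, the last holds). Time passes only in rows, so rows that repeat a pose let the fingers close. It gives the time, the measured TCP pose, the force and the opening at its end, in the units of the state.
- status.get_obs(): the state, without advancing time (a new reading comes with each control period).
- capture(name): name is "scene" or "top" or "wrist"; returns (picture, depth): 384x512x3 uint8, red, green, blue; 384x512 float32, m along the optical axis (not along the pixel's ray), 0 where there is no reading.
- camera_model(name): a dict with "mtx" (3x3 intrinsics, pixels), "cam_to_world" (4x4, takes a point from camera to world coordinates). Camera axes: x right, y down, z forward; pixel columns grow to the right and rows downward; lengths in m; the calibration is good to about 2 mm. A picture is of the moment at which its call begins: read the wrist's pose just before it. camera_model takes no time and is no camera call; for the wrist camera it gives the pose at the moment of the call.
- job.job_done(): hands the job in, once; it reports no verdict.
The state is a dict: "t": time; "joints": joint angles; "qd": joint speeds; "tau": joint torques, N m; "tcp_pos": TCP position; "eef_rot": TCP orientation; "wrist_force": force on the tool from outside, world axes, zero at the start; "ft_torque": the same for the moment, N m; "width": finger opening in m.
Only numpy, scipy, OpenCV 4.12 (cv2) and the standard library are available. Lean on these libraries where they do the work, as an engineer would, in place of code of your own. Each camera call takes 0.05 s, during which the arm holds its last target.

## Task

Measure the paint on the tilted test panel with the pencil-shaped coating gauge that hangs in its holder: take the gauge out and first zero it, holding it upright for about a second with its sprung nose pressed gently on the middle of the small bare steel zero plate. Then put the nose in the middle of the pen-drawn circle on the panel (not on the scribed cross), the gauge square to the paint, and press lightly so that the nose is about half way in, not against its stop. Finish while still holding it there for the reading; leave the table's tilt and place as they are and the other things on the bench where they stand.

Things in the scene. Friction and masses are not known exactly. Their poses are not given: they have to be found in the camera images.
- gauge: pencil-shaped coating gauge, loose, 0.12 kg, round, hanging nose down in its holder. Origin: centre of the lower end of its steel guide sleeve; z runs along it to the cap. Sleeve 16 mm across to z = 24, then 22 mm; black collar 30 mm across, z = 46 to 50, rests on the holder's rim; white barrel (grip here) 22 mm across, z = 50 to 112; domed cap to z = 119. The free nose ends at z = -8
- nose (a joint): travel of the gauge's sprung steel nose (10 mm across, round end) into the sleeve: 0 fully out, 0.008 m fully in, at its stop. The spring pushes back with about 3 N when the nose starts to move and 7 N at the stop (0.5 N per mm)
- gauge_tip (a point): the outermost point of the nose, which touches the surface; moves with the nose (8 mm below the gauge's origin when free); its z axis is the gauge's axis, towards the cap
- holder: fixed holder: grey base 72 x 72 x 10 mm with an upright grey round socket, 41 mm across and 68 mm high at the rim, bore 26 mm. Origin: centre of its underside, z up. The gauge must be lifted at least 60 mm to be clear of it
- zero_face (a point): centre of the bare steel face, 40 mm across and level, of the zero plate, 10 mm above the bench; z up
- zero_plate: zero plate, loose, 0.25 kg: grey round mount 58 mm across with the bare steel disc on top, 10 mm high in all. Origin: centre of its underside
- mark (a point): centre of the pen-drawn circle (22 mm across) on the painted test panel (150 x 100 mm). z: the panel's outward normal; x: up the slope; y: level, to the left. It lies 22 mm up the slope from and 20 mm left of the panel's middle; a scribed cross, 53 x 36 mm, lies below it, its middle 56 mm down the slope and 28 mm to the right. Two clips 7 mm high hold the panel's upper corners, 50 mm away
- table: tilting sample table, fixed: base 150 x 146 x 12 mm, origin at the centre of its underside, x away from the robot at yaw 0. Side cheeks 132 mm apart, up to 98 mm high, with clamp knobs outside, carry the bed's pivot 81 mm above the bench, along the table's y axis. The panel's surface lies 5 mm above the pivot and slopes down towards the table's -x side, roughly towards the robot
- bed (a joint): tilt of the bed and panel from level, rad; the clamp knobs hold it stiff, it differs from start to start and is to be left as it is
- stopper_a: black rubber stopper 34 mm across, 22 high, bystander
- stopper_b: pale rubber stopper 28 mm across, 12 high, bystander
- joint_a: clear plastic tubing joint 30 x 74 x 12 mm, bystander
- pen: green felt pen 135 mm long, bystander
- flask: conical glass flask 92 mm across, 124 high, bystander
- beaker: small glass beaker 66 mm across, 92 high, bystander
- cyl: stoppered measuring cylinder 30 mm across, 131 high, bystander
There are look-alikes about, which are no part of the job. Leave any red look-alike of the gauge alone.

How it is judged:
On the way:
1. the gauge is held upright with its nose pressed on the middle of the steel face of the zero plate, held by the gripper, for half a second (contact force between gauge and zero_plate above 1 N and value of joint nose above 0.001 m and angle between gauge's own z axis and vertical below 0.175 rad and horizontal distance between gauge_tip and zero_face below 0.014 m and contact force between the fingers and gauge above 1 N), for 0.5 s.
At the end, for the whole second after the job is handed in: The gripper still holds the gauge with its tip within 9 mm of the centre of the drawn circle, its axis within 10 degrees of the panel's normal, its nose pressed in by 1.5 to 7 mm of its 8 mm, the force on the panel between 1.5 and 10 N, and the gauge at rest (distance between gauge_tip and mark below 0.009 m and angle between the z axis of gauge and the z axis of mark, either way round below 0.175 rad and value of joint nose between 0.0015 and 0.007 m and contact force between gauge and table between 1.5 and 10 N and contact force between the fingers and gauge above 1 N and linear speed of gauge below 0.01 m/s and height (world z) of gauge above 0.06 m); the arm keeps its last pose, push and grip.
It fails at once if the gauge is pressed on the panel or table with more than 20 N (contact force between gauge and table above 20 N).
It fails at once if the gauge is pressed on the zero plate with more than 20 N (contact force between gauge and zero_plate above 20 N).
It fails at once if the panel is shifted or its tilt changed (circle moved by more than 6 mm) (distance of mark from where it was at the start of the episode above 0.006 m).
It fails at once if another thing on the bench is moved by more than 30 mm (distance of any of stopper_a, stopper_b, joint_a, pen, flask, beaker, cyl from where it was at the start of the episode above 0.03 m).
It also fails if it takes over 45 s, if anything falls off the work surface, if the arm or the gripper's body presses on something with over 40 N, if the wrist force passes 120 N, or if a joint passes its speed limit or range.

## Working session

There is one attempt and no reset: what is moved stays moved. The work goes in short steps, Python scripts to look and compute and a tool call to move; the robot and the scene stay as the last step left them, time stands still between calls to the robot, and variables do not carry over. Pictures are saved under pics/ and viewed, and the job is handed in when it is done.

Besides the shell and the picture viewer there is one more tool, called after ">>>" by a JSON object that holds its "op" and its "data", one argument or row to a line. move_arm: Moves the arm, as the interface text tells. Its arguments: {"type":"object","properties":{"dp":{"type":"array"},"roll":{"type":"array"},"claw":{"type":"array"},"grip_force":{"type":"number"}},"required":["dp","roll","claw"]}

```bash
ls; mkdir -p pics
python3 - <<'E'
from plant import status,capture,camera_model
import cv2,numpy as np
print(status.get_obs())
for n in ("scene","top","wrist"):
    m=camera_model(n); p,d=capture(n)
    np.savez(f"pics/{n}0.npz",p=p,d=d,K=m["mtx"],T=m["cam_to_world"])
    cv2.imwrite(f"pics/{n}0.png",p[:,:,::-1]); print(n,np.round(m["mtx"],1).tolist(),np.round(m["cam_to_world"],3).tolist())
E
```

```text
pics
{'t': 0.0, 'joints': array([-1.1569022 ,  0.32182172, -0.07007668,  1.45168069,  0.02259304,
        1.37080798, -0.05688309]), 'qd': array([ 4.26003121e-05,  6.16489788e-06, -3.15339766e-04, -6.80545477e-04,
        3.63094038e-04, -8.15021138e-04, -8.29876981e-05]), 'tau': array([-2.47296430e-04, -4.91281414e+01, -4.04065428e-01, -3.12522125e+01,
       -6.39371434e-02,  4.40120883e-02,  1.86450811e-04]), 'tcp_pos': array([0.25282889, 0.59820383, 0.22145944]), 'eef_rot': array([ 8.33424228e-01,  5.52632901e-01, -7.77373737e-04,  5.72554255e-04]), 'wrist_force': array([ 0.2204267 , -0.33867835, -0.37899952]), 'ft_torque': array([0.00284654, 0.02086268, 0.02535537]), 'width': 0.08717096373149835}
scene [[445.7, 0.0, 253.9], [0.0, 445.7, 189.3], [0.0, 0.0, 1.0]] [[-0.704, -0.272, 0.656, -0.211], [-0.71, 0.294, -0.64, 0.77], [-0.019, -0.916, -0.4, 0.557], [0.0, 0.0, 0.0, 1.0]]
top [[499.9, 0.0, 246.8], [0.0, 499.9, 201.3], [0.0, 0.0, 1.0]] [[-0.023, -0.992, 0.125, 0.376], [-1.0, 0.022, -0.005, 0.001], [0.002, -0.126, -0.992, 1.555], [0.0, 0.0, 0.0, 1.0]]
wrist [[339.8, 0.0, 256.8], [0.0, 339.8, 191.2], [0.0, 0.0, 1.0]] [[0.39, 0.882, 0.265, 0.18], [0.921, -0.373, -0.114, 0.629], [-0.002, 0.288, -0.958, 0.385], [0.0, 0.0, 0.0, 1.0]]
```

View pics/scene0.png

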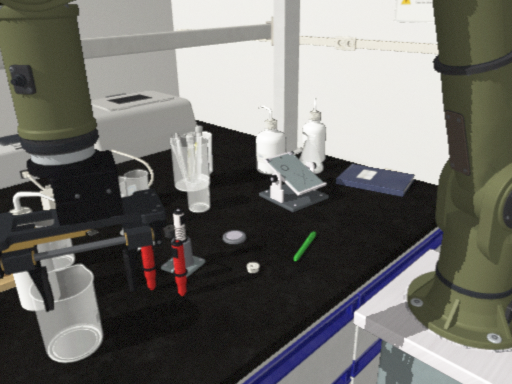

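View pics/top0.png

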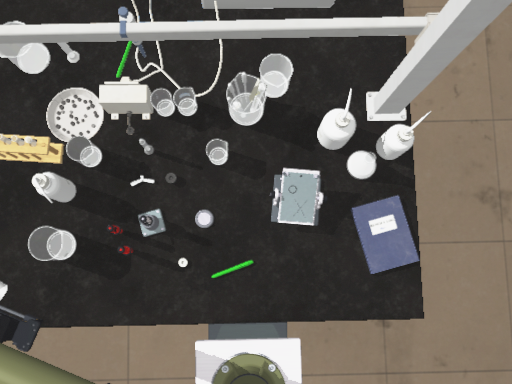

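View pics/wrist0.png

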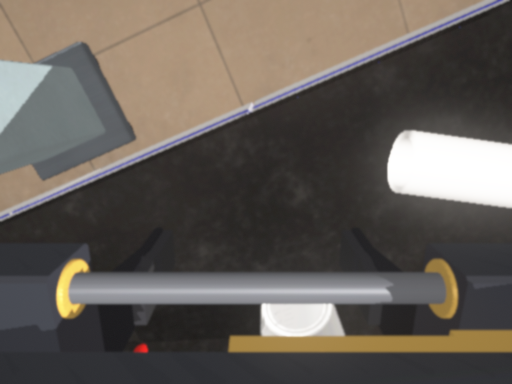

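```bash
cat > h.py <<'E'
import numpy as np,cv2
def load(n):
    z=np.load(f"pics/{n}.npz"); return z["p"],z["d"],z["K"],z["T"]
def cloud(d,K,T):
    v,u=np.indices(d.shape); 
    c=np.stack([(u-K[0,2])/K[0,0]*d,(v-K[1,2])/K[1,1]*d,d],-1)
    return c@T[:3,:3].T+T[:3,3]
def proj(P,K,T):
    c=(np.atleast_2d(P)-T[:3,3])@T[:3,:3]; return (c@K.T)[:,:2]/c[:,2:]
E
python3 - <<'E'
from h import *
p,d,K,T=load("top0"); W=cloud(d,K,T)
c=p[140:270,90:340]; cv2.imwrite("pics/topz.png",cv2.resize(c[:,:,::-1],None,fx=3.2,fy=3.2,interpolation=cv2.INTER_CUBIC))
for u,v in [(150,221),(148,218),(204,218),(293,188),(298,195),(298,215),(298,175),(183,262),(125,250),(115,229)]:
    print(u,v,np.round(W[v,u],3))
p,d,K,T=load("scene0"); W=cloud(d,K,T)
c=p[140:310,120:340]; cv2.imwrite("pics/scz.png",cv2.resize(c[:,:,::-1],None,fx=3.5,fy=3.5,interpolation=cv2.INTER_CUBIC))
E
```

```text
150 221 [0.51  0.281 0.084]
148 218 [0.517 0.284 0.101]
204 218 [0.523 0.128 0.006]
293 188 [ 0.597 -0.143  0.096]
298 195 [ 0.577 -0.158  0.086]
298 215 [ 0.52  -0.158  0.066]
298 175 [ 0.634 -0.158  0.108]
183 262 [0.388 0.195 0.001]
125 250 [0.425 0.347 0.113]
115 229 [0.487 0.379 0.101]
```

View pics/topz.png

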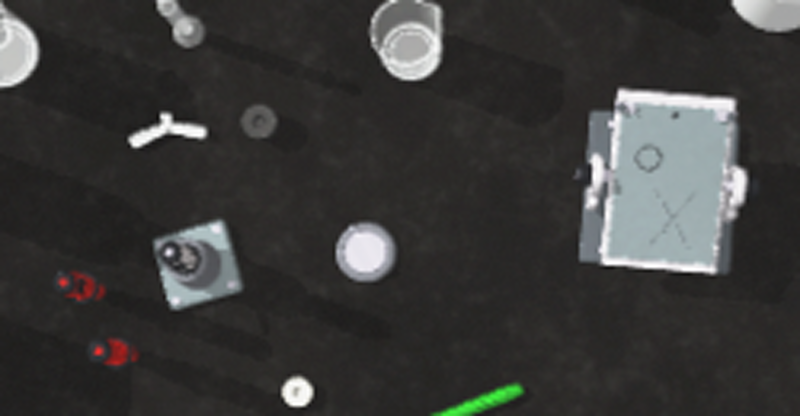

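View pics/scz.png

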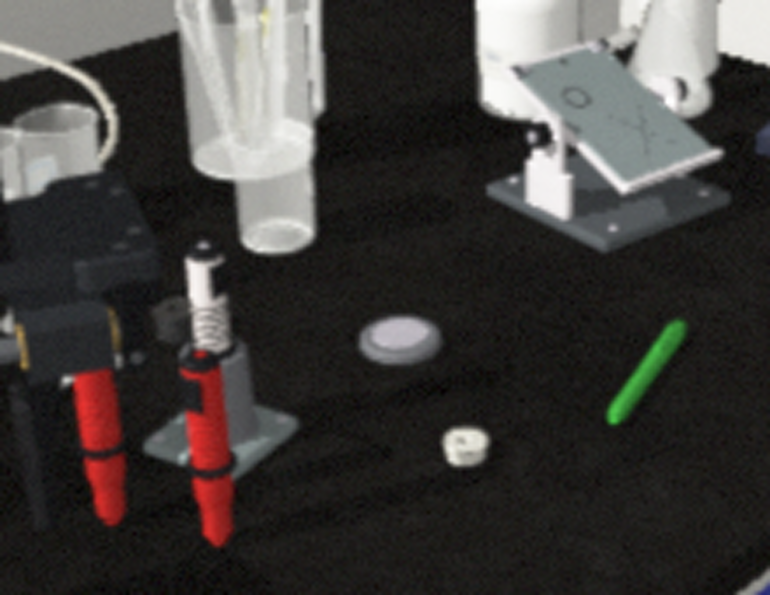

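Run:
```python
from h import *
for n in ("top0","scene0"):
    p,d,K,T=load(n); W=cloud(d,K,T); g=cv2.cvtColor(p,cv2.COLOR_RGB2HSV).astype(int)
    X,Y,Z=W[...,0],W[...,1],W[...,2]; ok=d>0
    # bench
    m=ok&(abs(Z)<.02)&(X>.4)&(X<.65)&(Y>-.3)&(Y<.35)
    print(n,"bench z",np.median(Z[m]))
    # panel plane
    m=ok&(X>.5)&(X<.66)&(Y>-.215)&(Y<-.105)&(Z>.05)&(Z<.14)
    P=W[m]
    for _ in range(6):
        c=P.mean(0); U,S,V=np.linalg.svd(P-c,full_matrices=False); nn=V[2]*np.sign(V[2,2]); r=(P-c)@nn; P=P[abs(r)<max(.003,2*r.std()*.8)]
    print("panel n",nn.round(4),"tilt",np.degrees(np.arccos(nn[2])).round(2),"az",np.degrees(np.arctan2(nn[1],nn[0])).round(2),"c",c.round(4),len(P),"std",r.std())
    # zero plate: bright
    m=ok&(X>.48)&(X<.57)&(Y>.085)&(Y<.175)&(Z<.03)&(p.mean(2)>150)
    print("zero bright",W[m].mean(0).round(4),W[m].min(0).round(3),W[m].max(0).round(3),np.median(Z[m]))
    m=ok&(X>.48)&(X<.57)&(Y>.085)&(Y<.175)&(Z<.03)&(p.mean(2)>90)
    print("zero all",W[m].mean(0).round(4),W[m].min(0).round(3),W[m].max(0).round(3))
    # gauge barrel
    m=ok&(X>.46)&(X<.56)&(Y>.24)&(Y<.33)&(Z>.075)&(Z<.15)&(g[...,1]<80)
    for a in np.arange(.075,.15,.01):
        q=m&(Z>=a)&(Z<a+.01)
        if q.sum(): print(round(a,3),q.sum(),W[q].mean(0).round(4),W[q].min(0).round(3),W[q].max(0).round(3))
```

```text
top0 bench z 7.011311783089447e-05
panel n [-0.373   0.0355  0.9271] tilt 22.01 az 174.56 c [ 0.5755 -0.1588  0.0863] 1185 std 0.0016669801187264124
zero bright [0.522  0.1297 0.0087] [ 0.497  0.106 -0.002] [0.548 0.156 0.021] 0.008858100139797598
zero all [0.5215 0.129  0.0082] [ 0.494  0.103 -0.004] [0.549 0.156 0.021]
0.075 14 [0.5068 0.2869 0.0794] [0.499 0.273 0.077] [0.526 0.297 0.084]
0.085 5 [0.5078 0.2844 0.0903] [0.501 0.282 0.085] [0.515 0.289 0.095]
0.095 2 [0.5145 0.2821 0.1009] [0.511 0.281 0.101] [0.517 0.284 0.101]
0.105 7 [0.5071 0.2859 0.11  ] [0.499 0.282 0.107] [0.52  0.296 0.113]
0.115 5 [0.5071 0.2863 0.1191] [0.501 0.281 0.116] [0.516 0.296 0.125]
0.125 12 [0.5067 0.2867 0.13  ] [0.501 0.281 0.127] [0.518 0.294 0.134]
0.135 39 [0.5119 0.2917 0.1396] [0.502 0.282 0.136] [0.52  0.302 0.145]
0.145 3 [0.5135 0.2945 0.1462] [0.51  0.292 0.145] [0.519 0.297 0.148]
scene0 bench z 0.0007953742948824116
panel n [-0.3766  0.0378  0.9256] tilt 22.24 az 174.27 c [ 0.57   -0.1552  0.0847] 1024 std 0.0013677985588236698
zero bright [0.5211 0.1293 0.0103] [0.501 0.105 0.007] [0.54  0.15  0.014] 0.010486040877432268
zero all [0.5176 0.1337 0.0086] [0.492 0.094 0.001] [0.552 0.158 0.014]
0.075 44 [0.5059 0.2974 0.0803] [0.499 0.286 0.075] [0.517 0.304 0.085]
0.085 37 [0.5052 0.2972 0.0903] [0.501 0.286 0.086] [0.514 0.305 0.095]
0.095 42 [0.5058 0.2972 0.0997] [0.5   0.285 0.095] [0.52  0.304 0.105]
0.105 43 [0.5052 0.2968 0.1099] [0.499 0.284 0.105] [0.515 0.304 0.115]
0.115 49 [0.5043 0.2964 0.1202] [0.497 0.284 0.115] [0.521 0.304 0.125]
0.125 47 [0.5054 0.2967 0.1298] [0.499 0.283 0.125] [0.516 0.304 0.135]
0.135 50 [0.5082 0.2955 0.1392] [0.5   0.284 0.135] [0.517 0.303 0.142]
```

```bash
python3 - <<'E'
from h import *
nn=np.array([-.375,.0366,.9263]);nn/=np.linalg.norm(nn)
for n,c,box in (("top0",np.array([.5755,-.1588,.0863]),(276,170,322,226)),("scene0",np.array([.57,-.1552,.0847]),(262,150,330,196))):
    p,d,K,T=load(n); 
    u0,v0,u1,v1=box
    cv2.imwrite(f"pics/{n}_p.png",cv2.resize(p[v0:v1,u0:u1,::-1],None,fx=10,fy=10,interpolation=cv2.INTER_CUBIC))
    # rectify onto plane at 0.5mm/px: rows = down the slope, cols = right
    up=np.array([1,0,0])-nn*nn[0]; up/=np.linalg.norm(up)
    # level-y
    y=np.cross([0,0,1],nn); y/=np.linalg.norm(y); 
    if y[1]<0:y=-y
    up=np.cross(y,nn); 
    if up[0]<0: up=-up
    print("up",up.round(3),"y",y.round(3))
    a=np.arange(-.09,.09,.0004); b=np.arange(-.065,.065,.0004)
    A,B=np.meshgrid(-a,-b,indexing="ij")
    P=c+A[...,None]*up+B[...,None]*y
    uv=proj(P.reshape(-1,3),K,T).reshape(A.shape+(2,)).astype(np.float32)
    im=cv2.remap(p,uv[...,0],uv[...,1],cv2.INTER_CUBIC)
    cv2.imwrite(f"pics/{n}_r.png",cv2.resize(im[:,:,::-1],None,fx=1.3,fy=1.3))
    np.savez(f"pics/{n}_r.npz",im=im,c=c,up=up,y=y)
E
python3 -c "
import cv2,numpy as np
a=cv2.imread('pics/top0_r.png');b=cv2.imread('pics/scene0_r.png');cv2.imwrite('pics/rr.png',np.hstack([a[:,:400],b[:,:400]]));print(a.shape)"
```

```text
up [ 0.922 -0.09   0.377] y [ 0.097  0.995 -0.   ]
up [ 0.922 -0.09   0.377] y [ 0.097  0.995 -0.   ]
(585, 422, 3)
```

View pics/rr.png

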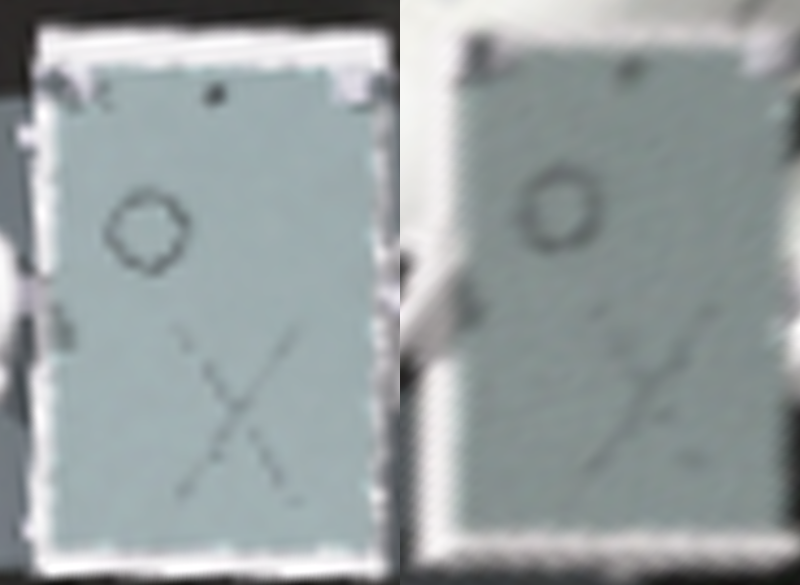

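Run:
```python
import numpy as np
up=np.array([.922,-.09,.377]);y=np.array([.097,.995,0])
for c,px in ((np.array([.5755,-.1588,.0863]),(148,232)),(np.array([.57,-.1552,.0847]),(160,208))):
    s=.0004/1.3
    a=.09-px[1]*s; b=.065-px[0]*s
    m=c+a*up+b*y; print(a,b,m.round(4), "panel mid",(m-.022*up-.02*y).round(4))
nn=np.array([-.375,.0366,.9263])
```

```text
0.018615384615384603 0.01946153846153846 [ 0.5946 -0.1411  0.0933] panel mid [ 0.5723 -0.159   0.085 ]
0.025999999999999995 0.01576923076923077 [ 0.5955 -0.1418  0.0945] panel mid [ 0.5733 -0.1598  0.0862]
```

>>> {"op": "move_arm", "data": {
  "dp": [
    [0.5,-0.5,0],
    [0.5,-0.5,0],
    [0.5,-0.5,0],
    [0.5,-0.5,0],
    [0.5,-0.5,0],
    [0.5,-0.5,0],
    [0.5,-0.5,0]
  ],
  "roll": [0.0483,0.0483,0.0483,0.0483,0.0483,0.0483,0.0483],
  "claw": [0,0,0,0,0,0,0],
  "grip_force": 20
}}

```text
t: 0.73
tcp_pos: [0.3784, 0.4733, 0.2225]
eef_rot: [0.741, 0.671, -0.0, -0.0]
wrist_force: [-0.1, 1.0, 0.5]
width: 0.0488
```

>>> {"op": "move_arm", "data": {
  "dp": [
    [0.5365,-0.725,0],
    [0.5365,-0.725,0],
    [0.5365,-0.725,0],
    [0.5365,-0.725,0],
    [0.5365,-0.725,0],
    [0.5365,-0.725,0],
    [0.5365,-0.725,0]
  ],
  "roll": [0,0,0,0,0,0,0],
  "claw": [0,0,0,0,0,0,0]
}}

```text
t: 1.32
tcp_pos: [0.5147, 0.2889, 0.2225]
eef_rot: [0.742, 0.67, -0.0, 0.001]
wrist_force: [0.1, -0.7, -0.3]
width: 0.0438
```

```bash
cat > shot.py <<'E'
import sys
from plant import status,capture,camera_model
from h import *
tag=sys.argv[1]
for n in sys.argv[2:]:
    m=camera_model(n); p,d=capture(n)
    np.savez(f"pics/{n}{tag}.npz",p=p,d=d,K=m["mtx"],T=m["cam_to_world"]); cv2.imwrite(f"pics/{n}{tag}.png",p[:,:,::-1])
o=status.get_obs(); print(o["t"],o["tcp_pos"].round(4),o["eef_rot"].round(4),o["wrist_force"].round(2),o["width"])
E
python3 shot.py 1 wrist
```

```text
1.3667 [0.5125 0.2922 0.2224] [ 7.409e-01  6.716e-01 -0.000e+00 -2.000e-04] [-0.5   1.38 -1.35] 0.04356023604228995
```

View pics/wrist1.png

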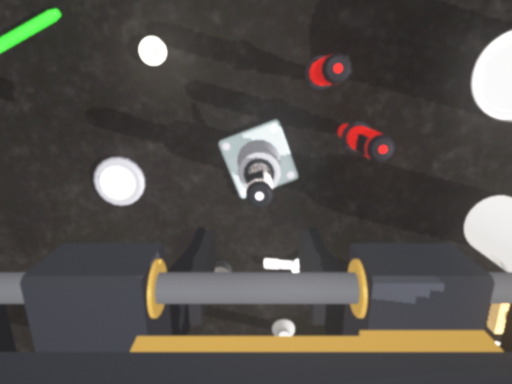

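>>> {"op": "move_arm", "data": {
  "dp": [
    [0,0,-0.15],
    [0,0,-0.3],
    [0,0,-0.45],
    [0,0,-0.55],
    [0,0,-0.55],
    [0,0,-0.55]
  ],
  "roll": [0,0,0,0,0,0],
  "claw": [0,0,0,0,0,0]
}}

```text
t: 1.87
tcp_pos: [0.5096, 0.295, 0.084]
eef_rot: [0.739, 0.674, -0.001, -0.001]
wrist_force: [0.1, 0.7, 0.5]
width: 0.0437
```

```bash
python3 shot.py 2 scene
```

```text
1.9167 [0.5114 0.2953 0.086 ] [ 7.391e-01  6.736e-01  5.000e-04 -5.000e-04] [ 0.59 -0.44  0.21] 0.043368998018979144
```

View pics/scene2.png

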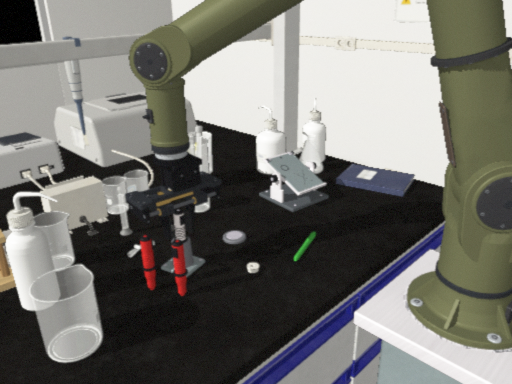

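>>> {"op": "move_arm", "data": {
  "dp": [
    [0,0,0],
    [0,0,0],
    [0,0,0],
    [0,0,0],
    [0,0,0],
    [0,0,0],
    [0,0,0]
  ],
  "roll": [0,0,0,0,0,0,0],
  "claw": [-1,-1,-1,-1,-1,-1,-1],
  "grip_force": 25
}}

```text
t: 2.5
tcp_pos: [0.5129, 0.2921, 0.0863]
eef_rot: [0.741, 0.672, 0.001, 0.0]
wrist_force: [-0.6, -2.9, 6.5]
width: 0.0211
```

```bash
python3 shot.py 3
```

```text
2.5 [0.5129 0.2921 0.0863] [7.406e-01 6.720e-01 6.000e-04 3.000e-04] [-0.64 -2.92  6.55] 0.021149145326039114
```

>>> {"op": "move_arm", "data": {
  "dp": [
    [0,0,0.1],
    [0,0,0.2],
    [0,0,0.3],
    [0,0,0.36],
    [0,0,0.36],
    [0,0,0.36],
    [0,0,0.36]
  ],
  "roll": [0,0,0,0,0,0,0],
  "claw": [-1,-1,-1,-1,-1,-1,-1]
}}

```text
t: 3.08
tcp_pos: [0.5112, 0.2921, 0.1733]
eef_rot: [0.74, 0.672, -0.001, -0.0]
wrist_force: [-1.2, 0.2, -1.1]
width: 0.0214
```

```bash
python3 shot.py 4 scene
python3 - <<'E'
from h import *
p,d,K,T=load("scene4"); c=p[150:300,120:260]; cv2.imwrite("pics/s4z.png",cv2.resize(c[:,:,::-1],None,fx=4,fy=4,interpolation=cv2.INTER_CUBIC))
E
```

```text
3.1333 [0.5111 0.292  0.173 ] [ 7.403e-01  6.723e-01 -1.600e-03 -3.000e-04] [-0.28  0.73 -2.  ] 0.021487865453108344
```

View pics/s4z.png

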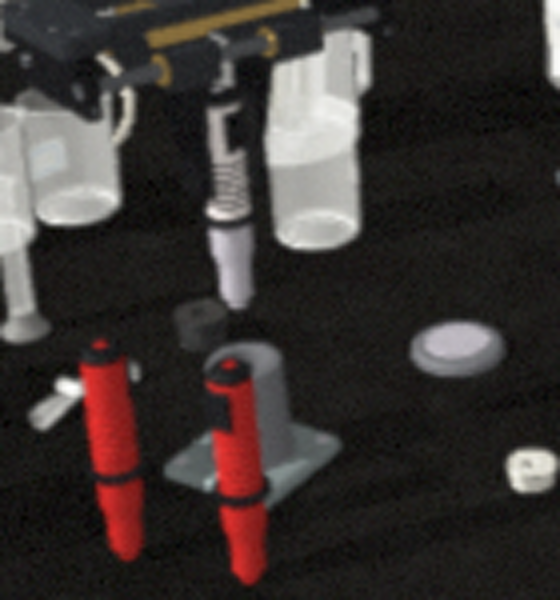

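```bash
cat > axis.py <<'E'
import sys
from h import *
from scipy.optimize import least_squares
# args: tag, guess origin xyz (gauge origin), tilt axis guess dir
tag=sys.argv[1]; o0=np.array(list(map(float,sys.argv[2:5]))); d0=np.array(list(map(float,sys.argv[5:8]))); d0/=np.linalg.norm(d0)
p,d,K,T=load(tag); W=cloud(d,K,T)
s=(W-o0)@d0; r=np.linalg.norm((W-o0)-s[...,None]*d0,axis=-1)
lim=float(sys.argv[8]) if len(sys.argv)>8 else .018
m=(d>0)&(s>-.010)&(s<.07)&(r<lim)
P=W[m]; n=len(P)
def rad(s): return np.where(s<0,.005,np.where(s<24e-3,.008,np.where((s>.046)&(s<.05),.015,.011)))
def dec(x):
    o=o0+np.array([x[0],x[1],0]); dd=d0+np.array([x[2],x[3],0]); return o,dd/np.linalg.norm(dd)
def f(x):
    o,dd=dec(x); s=(P-o)@dd; r=np.linalg.norm((P-o)-s[:,None]*dd,axis=1); return r-rad(s)
R=least_squares(f,[0,0,0,0],loss="soft_l1",f_scale=.002)
o,dd=dec(R.x); print("n",n,"origin",o.round(4),"dir",dd.round(4),"tilt",np.degrees(np.arccos(dd[2])).round(2),"az of lean",np.degrees(np.arctan2(dd[1],dd[0])).round(1),"rms",np.sqrt(np.mean(R.fun**2)).round(4))
nn=np.array([-.3745,.0366,.9263]); print("angle to normal",np.degrees(np.arccos(dd@nn/np.linalg.norm(nn))).round(2))
E
python3 axis.py scene4 .511 .292 .109 0 0 1
```

```text
n 295 origin [0.5111 0.2939 0.109 ] dir [-0.0089 -0.0143  0.9999] tilt 0.96 az of lean -121.8 rms 0.0016
angle to normal 21.7
```

>>> {"op": "move_arm", "data": {
  "dp": [
    [0.006,-0.16,0],
    [0.02,-0.32,0],
    [0.04,-0.48,0],
    [0.042,-0.652,-0.05],
    [0.042,-0.652,-0.15],
    [0.042,-0.652,-0.25],
    [0.042,-0.652,-0.33],
    [0.042,-0.652,-0.33]
  ],
  "roll": [0,0,0,0,0,0,0,0],
  "claw": [-1,-1,-1,-1,-1,-1,-1,-1]
}}

```text
t: 3.8
tcp_pos: [0.5182, 0.1279, 0.0868]
eef_rot: [0.741, 0.672, -0.005, -0.002]
wrist_force: [-0.9, 0.1, -1.7]
width: 0.0215
```

```bash
python3 shot.py 5 scene; python3 axis.py scene5 .5215 .1295 .0265 0 0 1;  python3 - <<'E'
from h import *
p,d,K,T=load("scene5"); c=p[150:300,160:300]; cv2.imwrite("pics/s5z.png",cv2.resize(c[:,:,::-1],None,fx=4,fy=4,interpolation=cv2.INTER_CUBIC))
E
```

```text
3.85 [0.5197 0.1286 0.0892] [ 0.7404  0.6722 -0.0034 -0.0014] [-0.08 -0.63 -1.52] 0.021465686659372474
n 220 origin [0.5171 0.13   0.0265] dir [ 0.0227 -0.0109  0.9997] tilt 1.45 az of lean -25.6 rms 0.002
angle to normal 23.47
```

View pics/s5z.png

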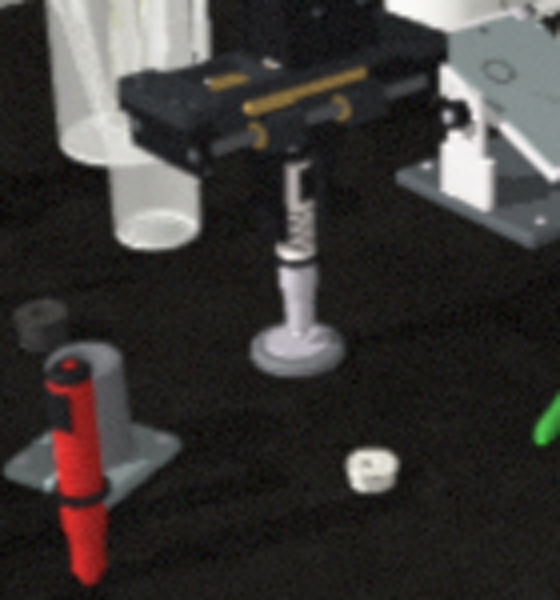

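>>> {"op": "move_arm", "data": {
  "dp": [
    [0.006,0,-0.012],
    [0.006,0,-0.024],
    [0.006,0,-0.034],
    [0.006,0,-0.034],
    [0.006,0,-0.034],
    [0.006,0,-0.034]
  ],
  "roll": [0,0,0,0,0,0],
  "claw": [-1,-1,-1,-1,-1,-1]
}}

```text
t: 4.35
tcp_pos: [0.5244, 0.1297, 0.0846]
eef_rot: [0.74, 0.672, 0.0, 0.0]
wrist_force: [0.5, 0.5, -0.5]
width: 0.0213
```

```bash
python3 shot.py 6 scene;python3 shot.py 6b; python3 axis.py scene6 .5215 .1295 .016 0 0 1
```

```text
4.4 [0.5244 0.1296 0.0845] [7.403e-01 6.723e-01 4.000e-04 1.000e-04] [-1.09 -0.31 -1.47] 0.021546757293330214
4.4 [0.5244 0.1296 0.0845] [7.403e-01 6.723e-01 4.000e-04 1.000e-04] [-1.09 -0.31 -1.47] 0.021546757293330214
n 267 origin [0.5228 0.1305 0.016 ] dir [0.0304 0.0193 0.9994] tilt 2.06 az of lean 32.4 rms 0.0047
angle to normal 23.77
```

>>> {"op": "move_arm", "data": {
  "dp": [
    [0,0,-0.008],
    [0,0,-0.014],
    [0,0,-0.02],
    [0,0,-0.02],
    [0,0,-0.02]
  ],
  "roll": [0,0,0,0,0],
  "claw": [-1,-1,-1,-1,-1]
}}

```text
t: 4.82
tcp_pos: [0.5247, 0.1297, 0.0796]
eef_rot: [0.74, 0.672, 0.001, 0.0]
wrist_force: [-0.0, -0.0, 3.0]
width: 0.0211
```

```bash
python3 shot.py 7
```

```text
4.8167 [0.5247 0.1297 0.0796] [7.403e-01 6.723e-01 6.000e-04 2.000e-04] [-0.02 -0.05  2.96] 0.02113630435215986
```

>>> {"op": "move_arm", "data": {
  "dp": [
    [-0.004,0,-0.004],
    [-0.004,0,-0.004],
    [-0.004,0,-0.004],
    [-0.004,0,-0.004],
    [-0.004,0,-0.004],
    [-0.004,0,-0.004],
    [-0.004,0,-0.004],
    [-0.004,0,-0.004]
  ],
  "roll": [0,0,0,0,0,0,0,0],
  "claw": [-1,-1,-1,-1,-1,-1,-1,-1]
}}

```text
t: 5.48
tcp_pos: [0.5239, 0.1296, 0.0784]
eef_rot: [0.74, 0.672, 0.001, 0.0]
wrist_force: [4.0, 0.5, 4.0]
width: 0.0215
```

>>> {"op": "move_arm", "data": {
  "dp": [
    [0,0,0],
    [0,0,0],
    [0,0,0],
    [0,0,0],
    [0,0,0],
    [0,0,0],
    [0,0,0],
    [0,0,0]
  ],
  "roll": [0,0,0,0,0,0,0,0],
  "claw": [-1,-1,-1,-1,-1,-1,-1,-1]
}}

```text
t: 6.15
tcp_pos: [0.523, 0.1295, 0.078]
eef_rot: [0.74, 0.672, -0.0, -0.0]
wrist_force: [3.3, 0.8, 3.2]
width: 0.0216
```

```bash
python3 shot.py 8 scene top; python3 axis.py scene8 .5225 .1295 .0135 0 0 1;  python3 - <<'E'
from h import *
p,d,K,T=load("scene8"); c=p[150:300,160:300]; cv2.imwrite("pics/s8z.png",cv2.resize(c[:,:,::-1],None,fx=4,fy=4,interpolation=cv2.INTER_CUBIC))
E
```

```text
6.25 [0.5231 0.1295 0.0781] [ 7.403e-01  6.722e-01 -0.000e+00 -1.000e-04] [3.12 0.69 4.22] 0.0214609790676516
n 275 origin [0.5226 0.1319 0.0135] dir [ 0.0121 -0.0134  0.9998] tilt 1.03 az of lean -47.9 rms 0.0046
angle to normal 22.88
```

View pics/s8z.png

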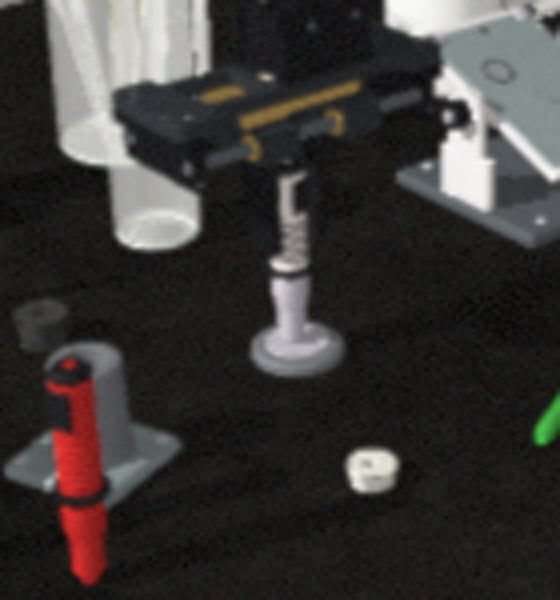

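>>> {"op": "move_arm", "data": {
  "dp": [
    [0,0,0.1],
    [0,0,0.25],
    [0.03,0.1,0.33],
    [0.06,0.25,0.33],
    [0.124,0.4,0.33],
    [0.124,0.55,0.33],
    [0.124,0.634,0.33],
    [0.124,0.634,0.33]
  ],
  "roll": [0,0,0,0,0,0,0,0],
  "claw": [-1,-1,-1,-1,-1,-1,-1,-1],
  "grip_force": 15
}}

```text
t: 6.92
tcp_pos: [0.5491, 0.2945, 0.1573]
eef_rot: [0.737, 0.676, -0.003, -0.003]
wrist_force: [-0.8, 0.3, -1.3]
width: 0.0214
```

```bash
python3 shot.py 9 scene; python3 axis.py scene9 .554 .288 .095 0 0 1
```

```text
6.9667 [0.55   0.2906 0.1574] [ 0.7383  0.6744 -0.0038 -0.0017] [-0.02 -0.83 -1.76] 0.02160849586944093
n 137 origin [0.5492 0.297  0.095 ] dir [ 0.0214 -0.0598  0.998 ] tilt 3.64 az of lean -70.3 rms 0.0017
angle to normal 23.88
```

>>> {"op": "move_arm", "data": {
  "dp": [
    [0,0,0],
    [0,0,-0.08],
    [0,0,-0.16],
    [0,0,-0.184],
    [0,0,-0.184],
    [0,0,-0.184]
  ],
  "roll": [0,0,0,0,0,0],
  "claw": [-1,-1,-1,-1,-1,-1]
}}

```text
t: 7.47
tcp_pos: [0.554, 0.2865, 0.1144]
eef_rot: [0.741, 0.672, -0.001, -0.0]
wrist_force: [0.7, 0.3, -1.3]
width: 0.0216
```

```bash
python3 shot.py 10 scene wrist; python3 axis.py scene10 .554 .288 .049 0 0 1;  python3 - <<'E'
from h import *
p,d,K,T=load("scene10"); c=p[150:300,120:260]; cv2.imwrite("pics/s10z.png",cv2.resize(c[:,:,::-1],None,fx=4,fy=4,interpolation=cv2.INTER_CUBIC))
E
```

```text
7.5667 [0.5549 0.2877 0.1158] [7.406e-01 6.719e-01 7.000e-04 2.000e-04] [ 0.    0.15 -1.88] 0.021495980515319695
n 236 origin [0.5546 0.2877 0.049 ] dir [-0.0047  0.0122  0.9999] tilt 0.75 az of lean 111.2 rms 0.0019
angle to normal 21.78
```

View pics/s10z.png

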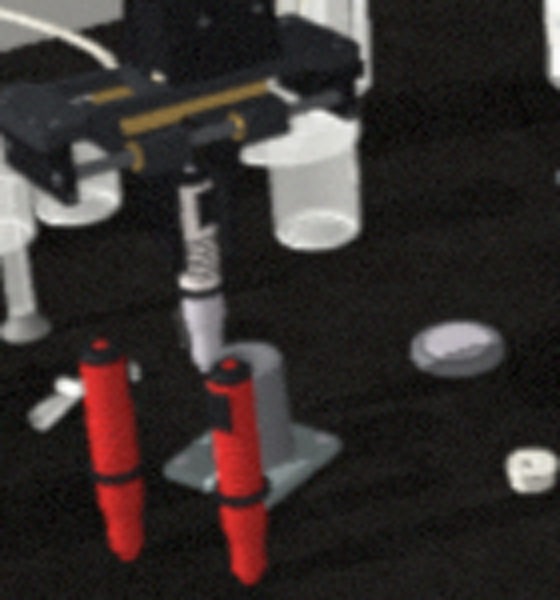

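>>> {"op": "move_arm", "data": {
  "dp": [
    [-0.03,0.003,-0.012],
    [-0.056,0.0055,-0.012],
    [-0.07,0.007,-0.012],
    [-0.084,0.008,-0.012],
    [-0.098,0.0095,-0.012],
    [-0.112,0.011,-0.012],
    [-0.126,0.0122,-0.012],
    [-0.129,0.0126,-0.012]
  ],
  "roll": [0,0,0,0,0,0,0,0],
  "claw": [-1,-1,-1,-1,-1,-1,-1,-1]
}}

```text
t: 8.23
tcp_pos: [0.5231, 0.2909, 0.1123]
eef_rot: [0.74, 0.672, 0.001, 0.001]
wrist_force: [6.3, -0.9, -2.2]
width: 0.0217
```

```bash
python3 shot.py 11 scene; python3 axis.py scene11 .545 .288 .052 -.27 0.026 1;  python3 - <<'E'
from h import *
p,d,K,T=load("scene11"); c=p[150:300,120:260]; cv2.imwrite("pics/s11z.png",cv2.resize(c[:,:,::-1],None,fx=4,fy=4,interpolation=cv2.INTER_CUBIC))
E
```

```text
8.2833 [0.5231 0.2908 0.1123] [0.7404 0.6722 0.0014 0.001 ] [ 4.92 -1.38 -2.04] 0.021625372480026692
n 203 origin [0.5406 0.2908 0.052 ] dir [-0.1517  0.0095  0.9884] tilt 8.74 az of lean 176.4 rms 0.0028
angle to normal 13.37
```

View pics/s11z.png

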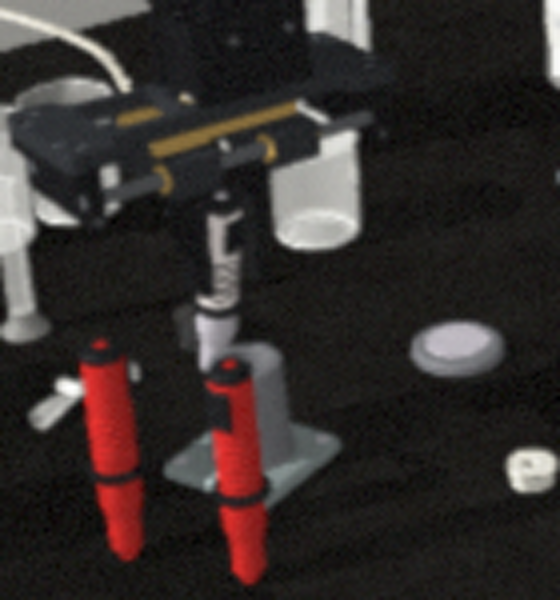

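>>> {"op": "move_arm", "data": {
  "dp": [
    [-0.012,0.0012,0],
    [-0.024,0.0024,0],
    [-0.03,0.003,0],
    [-0.03,0.003,0],
    [-0.03,0.003,0]
  ],
  "roll": [0,0,0,0,0],
  "claw": [-1,-1,-1,-1,-1]
}}

```text
t: 8.7
tcp_pos: [0.5155, 0.2917, 0.1122]
eef_rot: [0.74, 0.672, 0.001, 0.001]
wrist_force: [5.3, -0.8, -1.2]
width: 0.0213
```

```bash
python3 shot.py 12 scene; python3 axis.py scene12 .542 .290 .053 -.27 0.026 1 .016
python3 - <<'E'
from h import *
p,d,K,T=load("scene12"); c=p[150:300,120:260]; cv2.imwrite("pics/s12z.png",cv2.resize(c[:,:,::-1],None,fx=4,fy=4,interpolation=cv2.INTER_CUBIC))
E
```

```text
8.75 [0.5155 0.2917 0.1122] [7.405e-01 6.721e-01 1.000e-03 6.000e-04] [ 4.72 -1.38 -2.19] 0.021497335279873683
n 186 origin [0.5425 0.2908 0.053 ] dir [-0.258   0.011   0.9661] tilt 14.97 az of lean 177.6 rms 0.0029
angle to normal 7.21
```

View pics/s12z.png

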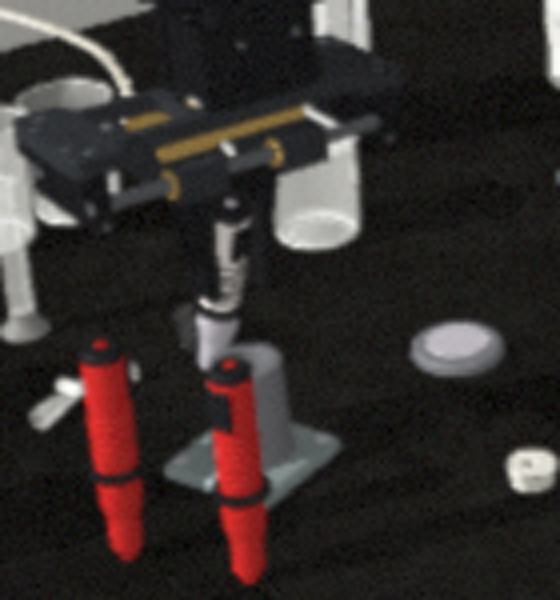

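>>> {"op": "move_arm", "data": {
  "dp": [
    [-0.012,0.0012,0],
    [-0.024,0.0024,0],
    [-0.036,0.0036,0],
    [-0.036,0.0036,0],
    [-0.036,0.0036,0]
  ],
  "roll": [0,0,0,0,0],
  "claw": [-1,-1,-1,-1,-1]
}}

```text
t: 9.17
tcp_pos: [0.5056, 0.2931, 0.1122]
eef_rot: [0.74, 0.672, 0.0, -0.0]
wrist_force: [4.0, -0.6, 0.7]
width: 0.0215
```

```bash
python3 shot.py 13 scene; python3 axis.py scene13 .542 .290 .054 -.35 0.026 .93 .016
```

```text
9.2167 [0.5056 0.2931 0.1122] [ 7.403e-01  6.723e-01  4.000e-04 -1.000e-04] [ 1.31 -0.6   0.29] 0.021243916850225742
n 161 origin [0.5429 0.2904 0.054 ] dir [-0.3418  0.0395  0.939 ] tilt 20.12 az of lean 173.4 rms 0.0028
angle to normal 2.02
```

>>> {"op": "move_arm", "data": {
  "dp": [
    [-0.004,0,0],
    [0.0,0,0],
    [0.06,-0.006,0.06],
    [0.1,-0.01,0.16],
    [0.1,-0.01,0.3],
    [0.1,-0.01,0.4],
    [0.1,-0.01,0.4],
    [0.1,-0.01,0.4]
  ],
  "roll": [0,0,0,0,0,0,0,0],
  "claw": [-1,-1,-1,-1,-1,-1,-1,-1],
  "grip_force": 40
}}

```text
t: 9.88
tcp_pos: [0.5295, 0.2913, 0.2124]
eef_rot: [0.74, 0.673, 0.0, -0.001]
wrist_force: [-0.5, -0.4, -1.3]
width: 0.0212
```

```bash
python3 shot.py 14 scene; python3 axis.py scene14 .565 .287 .154 -.35 0.026 .93 .018
```

```text
9.9333 [0.5288 0.2907 0.2106] [ 0.74    0.6726 -0.0013 -0.001 ] [-0.43  0.23 -2.27] 0.02089508652488576
n 197 origin [0.5723 0.289  0.154 ] dir [-0.4351  0.0452  0.8992] tilt 25.94 az of lean 174.1 rms 0.0017
angle to normal 3.84
```

```bash
cat > ov.py <<'E'
import sys
from h import *
tag=sys.argv[1]; o=np.array(list(map(float,sys.argv[2:5]))); dd=np.array(list(map(float,sys.argv[5:8]))); dd/=np.linalg.norm(dd)
p,d,K,T=load(tag); f=8
c0=proj(o+.04*dd,K,T)[0]; u0,v0=(c0-40).astype(int); u0=max(u0,0);v0=max(v0,0)
im=cv2.resize(p[v0:v0+75,u0:u0+90,::-1],None,fx=f,fy=f,interpolation=cv2.INTER_CUBIC)
im2=im.copy()
a=np.cross(dd,[0,1,0]);a/=np.linalg.norm(a);b=np.cross(dd,a)
for s,r in ((-.008,.001),(0,.008),(.024,.008),(.046,.015),(.05,.015),(.112,.011)):
    th=np.linspace(0,2*np.pi,40); C=o+s*dd+r*(np.cos(th)[:,None]*a+np.sin(th)[:,None]*b)
    q=((proj(C,K,T)-[u0,v0]+.5)*f).astype(np.int32); cv2.polylines(im2,[q],True,(0,255,255) if s!=.046 else (0,0,255),1)
o_=np.hstack([im,im2]); cv2.imwrite(f"pics/ov_{tag}.png",cv2.resize(o_,None,fx=min(1,800/o_.shape[1]),fy=min(1,800/o_.shape[1]),interpolation=cv2.INTER_AREA))
E
python3 ov.py scene14 .5723 .289 .154 -.4351 .0452 .8992; python3 shot.py 15 scene;python3 axis.py scene15 .5723 .289 .154 -.435 0.045 .90 .018
```

```text
9.9833 [0.5285 0.2903 0.2096] [ 0.74    0.6725 -0.002  -0.001 ] [-0.16 -0.64 -1.54] 0.021061928558885914
n 191 origin [0.5706 0.2884 0.154 ] dir [-0.4352  0.0512  0.8989] tilt 25.99 az of lean 173.3 rms 0.0016
angle to normal 3.91
```

View pics/ov_scene14.png

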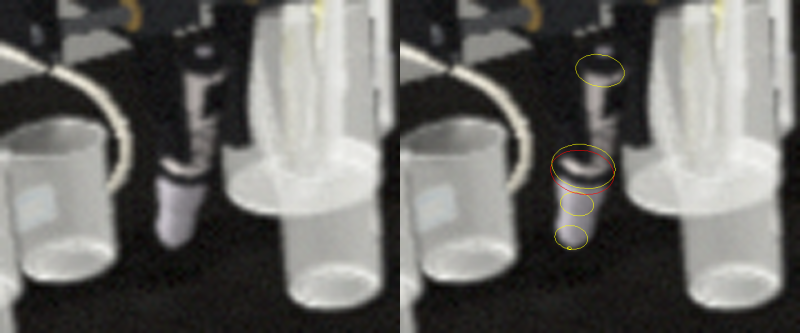

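>>> {"op": "move_arm", "data": {
  "dp": [
    [0.02,-0.12,0],
    [0.042,-0.26,0],
    [0.042,-0.41,0],
    [0.042,-0.56,0],
    [0.042,-0.71,0],
    [0.042,-0.86,0],
    [0.042,-0.95,0],
    [0.042,-1,0]
  ],
  "roll": [0,0,0,0,0,0,0,0],
  "claw": [-1,-1,-1,-1,-1,-1,-1,-1]
}}

```text
t: 10.65
tcp_pos: [0.5392, 0.036, 0.2097]
eef_rot: [0.742, 0.67, -0.002, -0.001]
wrist_force: [0.9, -0.3, -1.1]
width: 0.0207
```

>>> {"op": "move_arm", "data": {
  "dp": [
    [0,-0.1,0],
    [0,-0.22,0],
    [0,-0.36,0],
    [0,-0.5,0],
    [0,-0.62,0],
    [0,-0.7,0],
    [0,-0.712,0],
    [0,-0.712,0]
  ],
  "roll": [0,0,0,0,0,0,0,0],
  "claw": [-1,-1,-1,-1,-1,-1,-1,-1]
}}

```text
t: 11.32
tcp_pos: [0.5401, -0.1379, 0.2102]
eef_rot: [0.741, 0.672, -0.001, -0.001]
wrist_force: [-0.7, 0.9, -2.0]
width: 0.0211
```

>>> {"op": "move_arm", "data": {
  "dp": [
    [0,0,0],
    [0,0,0],
    [0,0,0],
    [0,0,0]
  ],
  "roll": [0,0,0,0],
  "claw": [-1,-1,-1,-1]
}}

```text
t: 11.65
tcp_pos: [0.5411, -0.1361, 0.2114]
eef_rot: [0.739, 0.673, 0.0, -0.0]
wrist_force: [1.0, -1.1, -1.4]
width: 0.0212
```

```bash
python3 shot.py 16 scene top wrist; python3 axis.py scene16 .585 -.14 .152 -.43 0.045 .90 .018
```

```text
11.8 [ 0.541  -0.1371  0.2117] [ 7.400e-01  6.726e-01  1.000e-04 -0.000e+00] [-1.62  1.36 -1.21] 0.02097659494240017
n 127 origin [ 0.584  -0.1384  0.152 ] dir [-0.4197  0.0378  0.9069] tilt 24.92 az of lean 174.9 rms 0.0022
angle to normal 2.82
```

View pics/scene16.png

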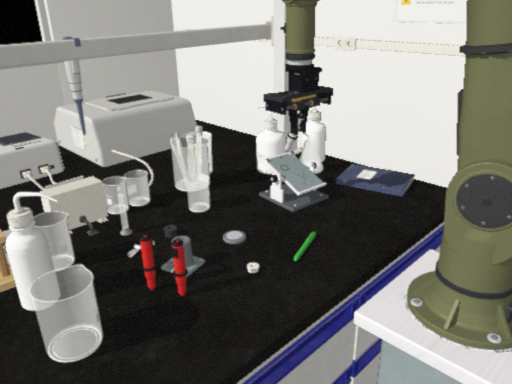

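View pics/wrist16.png

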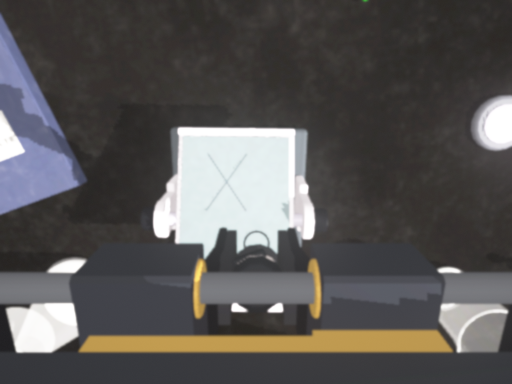

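```bash
python3 ov.py scene16 .584 -.1384 .152 -.4197 .0378 .9069
python3 - <<'E'
from h import *
m=np.array([.595,-.1415,.094])
for n in ("wrist16","scene16"):
    p,d,K,T=load(n); print(n,proj(m,K,T))
p,d,K,T=load("wrist16"); 
nn=np.array([-.3745,.0366,.9263]);nn/=np.linalg.norm(nn)
r=T[:3,:3]@np.linalg.inv(K)@np.array([257,241,1.]); o=T[:3,3]; print("wrist mark",o+r*((m-o)@nn/(r@nn)))
cv2.imwrite("pics/w16z.png",cv2.resize(p[200:300,200:320,::-1],None,fx=5,fy=5,interpolation=cv2.INTER_CUBIC))
E
```

```text
wrist16 [[258.21098396 242.23490083]]
scene16 [[284.14455494 167.5469948 ]]
wrist mark [ 0.59387367 -0.14249195  0.09358382]
```

View pics/ov_scene16.png

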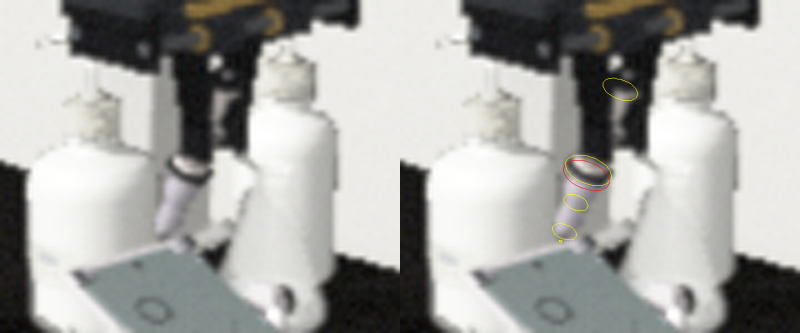

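View pics/w16z.png

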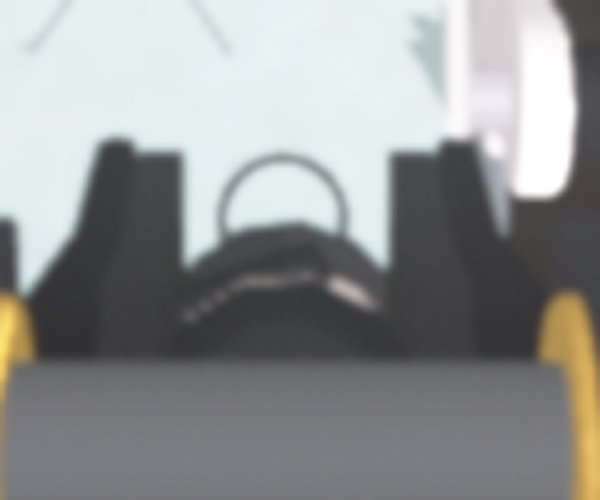

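>>> {"op": "move_arm", "data": {
  "dp": [
    [0.004,-0.003,-0.04],
    [0.008,-0.007,-0.09],
    [0.0135,-0.0115,-0.13],
    [0.0135,-0.0115,-0.155],
    [0.0135,-0.0115,-0.162],
    [0.0135,-0.0115,-0.162],
    [0.0135,-0.0115,-0.162],
    [0.0135,-0.0115,-0.162]
  ],
  "roll": [0,0,0,0,0,0,0,0],
  "claw": [-1,-1,-1,-1,-1,-1,-1,-1]
}}

```text
t: 12.47
tcp_pos: [0.5447, -0.1407, 0.1716]
eef_rot: [0.74, 0.672, 0.0, 0.0]
wrist_force: [0.4, -1.7, -1.1]
width: 0.0207
```

```bash
python3 shot.py 17 scene top wrist; python3 axis.py scene17 .5875 -.1415 .110 -.42 0.04 .905 .018
```

```text
12.6167 [ 0.5446 -0.1406  0.1716] [7.403e-01 6.723e-01 4.000e-04 3.000e-04] [ 0.22 -0.07 -2.11] 0.021171612454933444
n 122 origin [ 0.5902 -0.1458  0.11  ] dir [-0.4457  0.1077  0.8887] tilt 27.29 az of lean 166.4 rms 0.0024
angle to normal 6.16
```

```bash
python3 ov.py scene17 .5876 -.142 .111 -.4197 .0378 .9069
python3 - <<'E'
from h import *
p,d,K,T=load("wrist17"); 
a=cv2.resize(p[180:300,190:330,::-1],None,fx=4,fy=4,interpolation=cv2.INTER_CUBIC)
cv2.imwrite("pics/w17z.png",a)
E
```

```text
(no output)
```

View pics/ov_scene17.png

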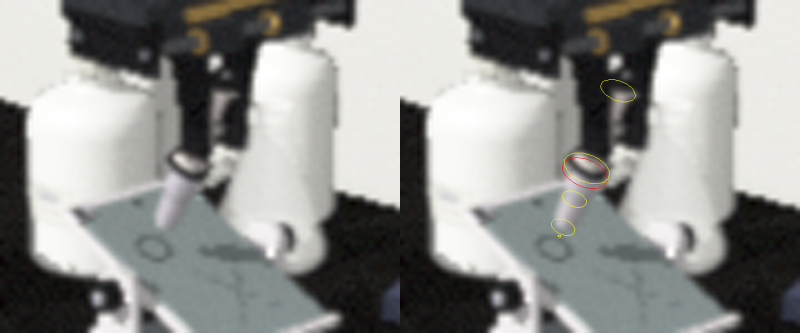

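View pics/w17z.png

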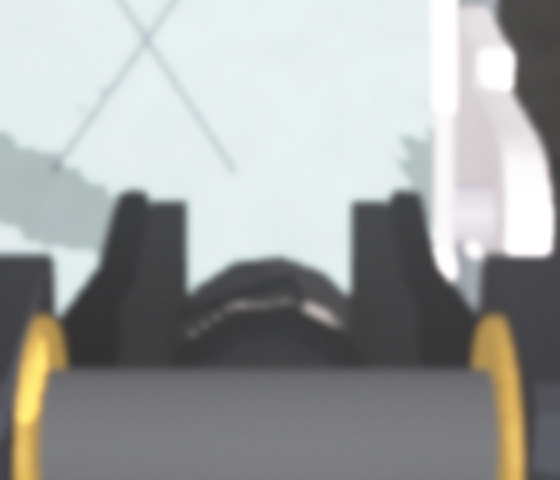

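>>> {"op": "move_arm", "data": {
  "dp": [
    [0.004,-0.0004,-0.01],
    [0.008,-0.0008,-0.02],
    [0.0125,-0.0012,-0.03],
    [0.0155,-0.0015,-0.038],
    [0.0155,-0.0015,-0.038],
    [0.0155,-0.0015,-0.038]
  ],
  "roll": [0,0,0,0,0,0],
  "claw": [-1,-1,-1,-1,-1,-1]
}}

```text
t: 13.12
tcp_pos: [0.548, -0.141, 0.1613]
eef_rot: [0.74, 0.672, -0.0, -0.0]
wrist_force: [1.4, 0.3, -1.5]
width: 0.0212
```

```bash
python3 shot.py 18 scene; for i in a b; do python3 shot.py 18$i wrist; done; python3 ov.py scene18 .5915 -.1424 .1014 -.4197 .0378 .9069
```

```text
13.1667 [ 0.5481 -0.141   0.1615] [ 7.403e-01  6.722e-01 -0.000e+00 -1.000e-04] [-0.35 -0.01 -1.4 ] 0.020810395373100192
13.2167 [ 0.5482 -0.141   0.1616] [7.403e-01 6.722e-01 1.000e-04 0.000e+00] [ 0.1   0.25 -1.63] 0.02117815850149963
13.2667 [ 0.5482 -0.141   0.1617] [7.403e-01 6.722e-01 1.000e-04 1.000e-04] [ 0.21 -0.68 -1.43] 0.020848816700732388
```

View pics/ov_scene18.png

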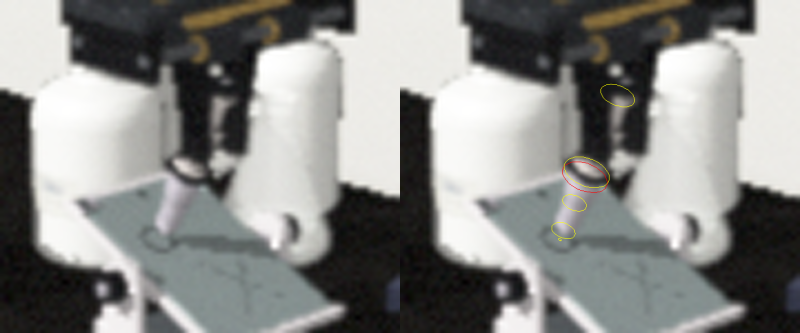

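>>> {"op": "move_arm", "data": {
  "dp": [
    [0.002,-0.0002,-0.006],
    [0.0045,-0.0005,-0.011],
    [0.0045,-0.0005,-0.011],
    [0.0045,-0.0005,-0.011]
  ],
  "roll": [0,0,0,0],
  "claw": [-1,-1,-1,-1]
}}

```text
t: 13.6
tcp_pos: [0.5492, -0.1411, 0.1587]
eef_rot: [0.74, 0.672, -0.0, -0.0]
wrist_force: [-0.1, -0.1, -1.9]
width: 0.0209
```

```bash
for i in a b c; do python3 shot.py 19$i scene; done
```

```text
13.65 [ 0.5493 -0.1411  0.1588] [ 7.403e-01  6.723e-01 -0.000e+00 -1.000e-04] [-0.89  0.48 -0.55] 0.020992908154531014
13.7 [ 0.5493 -0.1411  0.1588] [ 0.7403  0.6722  0.     -0.    ] [-0.68  0.16 -1.6 ] 0.02115713175989481
13.75 [ 0.5493 -0.1411  0.1589] [7.403e-01 6.722e-01 1.000e-04 0.000e+00] [-0.32  0.21 -1.36] 0.020751165249447857
```

>>> {"op": "move_arm", "data": {
  "dp": [
    [0.002,-0.0002,-0.005],
    [0.004,-0.0004,-0.01],
    [0.004,-0.0004,-0.01],
    [0.004,-0.0004,-0.01]
  ],
  "roll": [0,0,0,0],
  "claw": [-1,-1,-1,-1]
}}

```text
t: 14.08
tcp_pos: [0.5504, -0.1413, 0.1567]
eef_rot: [0.74, 0.672, 0.0, 0.0]
wrist_force: [-0.9, -0.3, 1.9]
width: 0.0211
```

```bash
for i in a b c; do python3 shot.py 20$i scene; done
```

```text
14.1333 [ 0.5504 -0.1412  0.1567] [7.403e-01 6.722e-01 2.000e-04 1.000e-04] [-1.19 -0.58  1.02] 0.021194809194795182
14.1833 [ 0.5504 -0.1412  0.1567] [7.403e-01 6.722e-01 2.000e-04 1.000e-04] [-1.17  0.27  1.2 ] 0.0211090218815336
14.2333 [ 0.5504 -0.1413  0.1567] [7.404e-01 6.722e-01 2.000e-04 1.000e-04] [-0.39  0.37  0.98] 0.021051054621002523
```

Run:
```python
from h import *
p,d,K,T=load("scene20c"); p0,_,K0,T0=load("scene0")
m=np.array([.5947,-.1417,.0938]);n=np.array([-.3745,.0366,.9263]);n/=np.linalg.norm(n)
up=np.array([.922,-.09,.377]);y=np.array([.097,.995,0]);th=np.linspace(0,2*np.pi,50)
ring=m+.011*(np.cos(th)[:,None]*up+np.sin(th)[:,None]*y)
f=10;u0,v0=265,140
o=[]
for q in (p0,p):
    im=cv2.resize(q[v0:v0+45,u0:u0+40,::-1],None,fx=f,fy=f,interpolation=cv2.INTER_CUBIC)
    cv2.polylines(im,[((proj(ring,K,T)-[u0,v0]+.5)*f).astype(np.int32)],True,(0,0,255),1)
    c=((proj(m,K,T)[0]-[u0,v0]+.5)*f).astype(int); cv2.circle(im,tuple(int(v) for v in c),2,(0,255,255),-1); o.append(im)
cv2.imwrite("pics/c20.png",np.hstack(o))
```

```text
(no output)
```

View pics/c20.png

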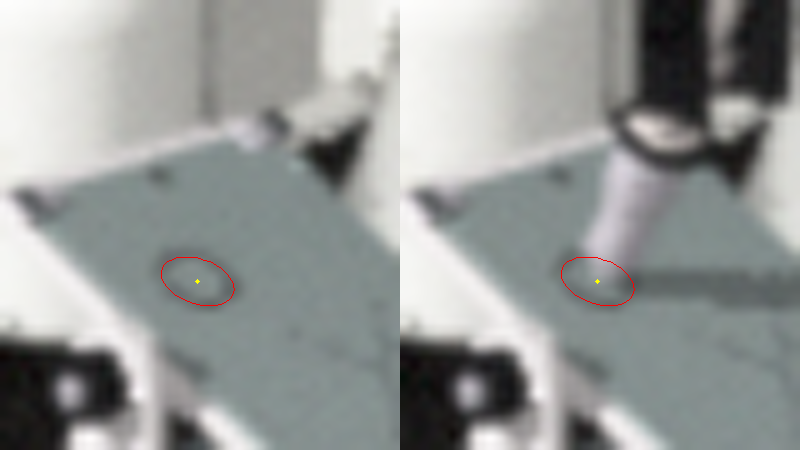

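>>> {"op": "move_arm", "data": {
  "dp": [
    [0.0025,-0.0002,-0.006],
    [0.005,-0.0005,-0.0122],
    [0.005,-0.0005,-0.0122],
    [0.005,-0.0005,-0.0122],
    [0.005,-0.0005,-0.0122],
    [0.005,-0.0005,-0.0122]
  ],
  "roll": [0,0,0,0,0,0],
  "claw": [-1,-1,-1,-1,-1,-1]
}}

```text
t: 14.73
tcp_pos: [0.5516, -0.1414, 0.1535]
eef_rot: [0.74, 0.672, 0.0, 0.0]
wrist_force: [-1.8, -0.3, 3.5]
width: 0.0213
```

```bash
for i in a b c; do python3 shot.py 21$i scene; done; python3 shot.py 21 wrist top
python3 axis.py scene21c .592 -.142 .099 -.41 0.04 .905 .016
python3 - <<'E'
from h import *
o=[]
for t in ("scene20c","scene21c"):
    p,d,K,T=load(t); o.append(cv2.resize(p[140:185,265:305,::-1],None,fx=10,fy=10,interpolation=cv2.INTER_CUBIC))
cv2.imwrite("pics/c21.png",np.hstack(o))
E
```

```text
14.7833 [ 0.5517 -0.1414  0.1535] [7.403e-01 6.722e-01 2.000e-04 1.000e-04] [-1.05 -0.29  4.02] 0.021251657096535582
14.8333 [ 0.5517 -0.1413  0.1534] [7.403e-01 6.722e-01 2.000e-04 1.000e-04] [-1.23  0.71  3.73] 0.020718497481918664
14.8833 [ 0.5517 -0.1413  0.1534] [7.403e-01 6.723e-01 2.000e-04 1.000e-04] [-1.32 -0.56  3.41] 0.0210703593249529
14.9833 [ 0.5517 -0.1413  0.1534] [7.403e-01 6.722e-01 2.000e-04 1.000e-04] [-0.87 -0.23  3.2 ] 0.021113069134774818
n 154 origin [ 0.592 -0.141  0.099] dir [-0.419  -0.0176  0.9078] tilt 24.79 az of lean -177.6 rms 0.004
angle to normal 4.16
```

View pics/c21.png

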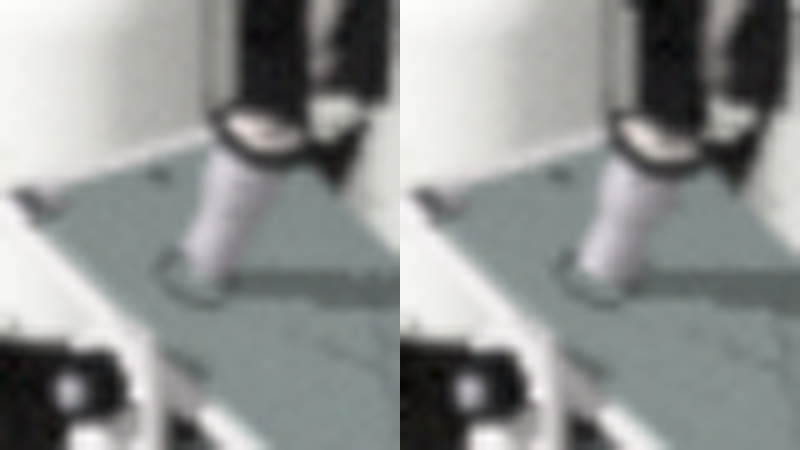

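```bash
python3 -c "
from plant import job,status
o=status.get_obs();print(o['qd'].round(4),o['wrist_force'].round(2)); print(job.job_done())"
```

```text
[-0.001   0.0002 -0.0011  0.0002 -0.0008 -0.0014  0.0006] [-0.87 -0.23  3.2 ]
the job is handed in; nothing more can be done
None
```

I handed the job in with the gripper still holding the gauge on the panel, after zeroing it first. The program reported no verdict.

- **Zeroing:** I held the gauge upright on the zero plate, tilted about 1–2°, pressing with about 5 N for well over a second. The tip was within about 4 mm of the middle of the steel face.
- **Getting the angle:** The arm only turns about the vertical. So I tilted the gauge in the grip by pushing its sleeve against the outside of the fixed holder socket, then gripped it harder (40 N) and carried it to the panel.
- **On the panel:** These were my last checks before handing in.
  - **Position:** the pictures show the nose inside the drawn circle, about 2–3 mm from its centre.
  - **Angle:** the gauge leans about 25° and the panel about 22°, so it is roughly 3–4° off square. Separate camera fits gave 2.8° to 6.2° off square, and the one at 6.2° was probably disturbed by the panel in the background.
  - **Press:** the force was about 5 N, which puts the nose about 4 mm in, with the arm at rest. I worked the nose travel out from force and movement, not from a direct view.

I saw no sign that the panel or the other things on the bench moved, but I did not measure them again at the end.

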